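# Find the pitch gauge that fits the feed screw

## Task

Find the one of the three pitch gauge leaves in the wooden rack that fits the thread of the carrier's front screw: lower them by turns, comb down, through the slotted guide onto the screw, and with a light hand shift them along until the comb steps into the thread. Press the one that goes in to the full depth lightly home and leave it standing there in the guide; hang each leaf that only rides on the crests back in the rack. Never force a leaf (20 N would bruise the thread) or let one drop onto the screw, and leave the micrometer and the loose flange beside the blue board where they lie.

Things in the scene. Friction and masses are not known exactly. Their poses are not given: they have to be found in the camera images.
- rack: Fixed wooden gauge rack, 36 x 206 x 44 mm, origin under its centre, y its length, z up. Three slots from above, 56 mm long (y), 9 mm wide (x; 13 mm at the mouth), 38 mm deep, centred at y = +66, 0, -66 mm. A leaf hangs in a slot comb down, length along the rack, the underside of its handle on the rack's top (44 mm above the bench). At the start each slot holds one leaf, any leaf in any slot.
- front_cradle (a point): Point on the axis of the carrier's front screw (nearest the robot), at mid-length of its thread, 42 mm above the bench; fixed. The screw lies level along this point's y; x points away from the robot, z up. Outside diameter 32 mm: crests 16 mm above the axis. Where along y the crests lie is not known (each screw is clamped at a chance turn): the comb must be brought into step by feel.
- guide_mouth (a point): Mouth of the gauge guide, 42 mm straight above front_cradle, same axes: two fixed aluminium rails along the screw (160 mm long), 8 mm apart, one either side of its axis, from 18 to 42 mm above the axis; a 4 mm lead-in widens the mouth to 16 mm. They keep a leaf's blade upright and in line with the screw and let it slide along it. Comb and blade go down between them.
- screw_a: One of the three clamped steel feed screws in the carrier, side by side, 44 mm apart: 32 mm outside diameter, axis along y, origin on the axis at mid-length. Much alike, but one has 6, one 7, one 8 mm pitch (60 degree thread, grooves 3.3, 3.8, 4.4 mm deep). They lie in the cradles in chance order; which has which pitch is not known. It does not turn or slide.
- gauge_6_grip (a point): Centre of the handle of the 6 mm pitch gauge leaf, 57 mm above its tooth tips; grasp here from above, across the 20 mm. The leaf: steel comb blade 5 mm thick (own x), 50 mm long (own y), 8 teeth 3.3 mm high pointing down; ochre handle above, 20 mm thick, 42 mm long, 46 mm tall; bare blade below it 34 mm tall; 80 mm tall in all, 90 g, the same both ways round. z up.
- gauge_6_tip (a point): Lower edge of the 6 mm leaf: mid-length, on the line of the tooth tips. On the screw that it fits, in step with its thread, the comb drops in until this point is 12.7 mm above the screw's axis (handle still about 4 mm clear of the guide). Out of step the flanks hold it higher; on any other screw it rides on the crests, 16 mm above the axis, wherever it is put.
- gauge_6: The 6 mm pitch gauge leaf as a body; origin at its tip point, axes as told there.
- screw_b: One of the three clamped steel feed screws in the carrier, side by side, 44 mm apart: 32 mm outside diameter, axis along y, origin on the axis at mid-length. Much alike, but one has 6, one 7, one 8 mm pitch (60 degree thread, grooves 3.3, 3.8, 4.4 mm deep). They lie in the cradles in chance order; which has which pitch is not known. It does not turn or slide.
- gauge_7_grip (a point): Centre of the handle of the 7 mm pitch gauge leaf, 57 mm above its tooth tips; grasp here from above, across the 20 mm. The leaf: steel comb blade 5 mm thick (own x), 50 mm long (own y), 7 teeth 3.8 mm high pointing down; dark blue handle above, 20 mm thick, 42 mm long, 46 mm tall; bare blade below it 34 mm tall; 80 mm tall in all, 90 g, the same both ways round. z up.
- gauge_7_tip (a point): Lower edge of the 7 mm leaf: mid-length, on the line of the tooth tips. On the screw that it fits, in step with its thread, the comb drops in until this point is 12.2 mm above the screw's axis (handle still about 4 mm clear of the guide). Out of step the flanks hold it higher; on any other screw it rides on the crests, 16 mm above the axis, wherever it is put.
- gauge_7: The 7 mm pitch gauge leaf as a body; origin at its tip point, axes as told there.
- screw_c: One of the three clamped steel feed screws in the carrier, side by side, 44 mm apart: 32 mm outside diameter, axis along y, origin on the axis at mid-length. Much alike, but one has 6, one 7, one 8 mm pitch (60 degree thread, grooves 3.3, 3.8, 4.4 mm deep). They lie in the cradles in chance order; which has which pitch is not known. It does not turn or slide.
- gauge_8_grip (a point): Centre of the handle of the 8 mm pitch gauge leaf, 57 mm above its tooth tips; grasp here from above, across the 20 mm. The leaf: steel comb blade 5 mm thick (own x), 50 mm long (own y), 6 teeth 4.4 mm high pointing down; dark red handle above, 20 mm thick, 42 mm long, 46 mm tall; bare blade below it 34 mm tall; 80 mm tall in all, 90 g, the same both ways round. z up.
- gauge_8_tip (a point): Lower edge of the 8 mm leaf: mid-length, on the line of the tooth tips. On the screw that it fits, in step with its thread, the comb drops in until this point is 11.6 mm above the screw's axis (handle still about 4 mm clear of the guide). Out of step the flanks hold it higher; on any other screw it rides on the crests, 16 mm above the axis, wherever it is put.
- gauge_8: The 8 mm pitch gauge leaf as a body; origin at its tip point, axes as told there.
- micrometer: Loose micrometer, 42 x 124 x 16 mm, origin under its centre; a bystander.
- flange: Loose machined flange, 50 x 50 x 22 mm, origin under its centre; a bystander.

How it is judged:
By the outcome, as a careful person would: the job done as asked, in the order asked, and still so for the second after the job is handed in, with the robot touching nothing.
It also fails if it takes over 72 s, if anything falls off the work surface, if the arm or the gripper's body presses on something with over 40 N, if the wrist force passes 120 N, or if a joint passes its speed limit or range.

## Robot

A 6-joint arm with a two-finger parallel gripper is mounted at the origin on a cart in front of the work surface, level with it; the furniture and walls round the work are solid. World frame = base frame: x ahead of the robot, y to its left, z up, the work surface at z = 0. Lengths are in mm, angles in rad, forces in N, time in s.
With the tool pointing down it reaches from about 350 to 975 mm from the base axis. Payload 7.1 kg.
Tool frame: the origin (TCP) lies at the very end of the fingers, on their centre line; the grasp point (between the pads) lies 19 mm behind it; x points along the fingers, y is the direction in which the jaws open and shut, and the axes are right-handed (so a half turn about x gives the same grasp; the last joint's range is limited). The gripper opens to 88 mm and grips with 3 to 60 N. Pads are 20 mm wide; open, the fingers measure 115 mm over their backs; the gripper's body (75 mm by 178 mm) begins 61 mm behind the grasp point.
Start: joints at [-1.143, 0.423, 1.63, -0, 1.089, -0.019], TCP at [270.066, -563.622, 222.675] pointing down, gripper open.
Joint ranges: [-3, 3], [-0.9, 2.11], [0.09, 2.58], [-1.31, 4.45], [0.11, 2.69], [-2.54, 2.54]. Speed limits (rad/s): [2.39, 2.39, 3.01, 3.14, 3.14, 3.14].

## Interface

Orientations are given as a rotation vector (axis times angle).
In Python, from workcell import ctrl gives the robot as it stands. The module is installed in compiled form; this text tells all that it offers.
- The arm moves only by the tool carry_out, never from a script. Its argument "commands" is a list of rows, each a list of 6 numbers: the shift along the tool's x, y, z in m, then the turn, a rotation vector about the tool's x, y, z in degrees. In form: [[tx, ty, tz, rx, ry, rz], ...]. A call has 1 to 8 rows; each row shifts and turns the pose as measured when the row begins, along the tool's axes as they then stand; what a row does not reach is not made up. A row lasts 1/8 s, in which the tool goes at most 62.5 mm and 10.7 degrees, less where a joint would pass 70% of its speed; a pose out of reach is approached as far as the arm can. A call with a gripper value outside its range is refused whole. "grip" is the closure, from 0 (fully open) to 1 (shut), set as the call begins (left out, the last holds). The fingers move at their own pace and stop on an object; the grip force is fixed at half the most. Time passes only in rows, so rows that do not move let the fingers close. It gives the time, the measured TCP pose, the force and the opening at its end, in the units of the state.
- ctrl.get_obs(): the state, without advancing time (a new reading comes with each control period).
- ctrl.get_image(name): name is "side" or "top"; returns a dict with "pixels" (384x512x3 uint8, blue, green, red), "intrinsics" (3x3 intrinsics, pixels), "dist_coeffs" ([k1, k2, p1, p2, k3] as OpenCV has them; the pictures are not rectified), "rvec" (rotation vector, rad) and "tvec" (3), from world to camera coordinates, as OpenCV has them. Camera axes: x right, y down, z forward; pixel columns grow to the right and rows downward; lengths in mm; the calibration is good to about 2 mm. A picture is of the moment at which its call begins. There is no depth.
- ctrl.close_job(): hands the job in, once; it reports no verdict.
The state is a dict: "t": time; "qpos": joint angles; "qvel": joint speeds; "joint_torque": joint torques, N m; "ee_pos": TCP position; "orientation": TCP orientation; "ft_force": force on the tool from outside, world axes, zero at the start; "moment": the same for the moment, N m; "width": finger opening in mm.
Only numpy, scipy, OpenCV 4.12 (cv2) and the standard library are available. Lean on these libraries where they do the work, as an engineer would, in place of code of your own. Each camera call takes 0.05 s, during which the arm holds its last target. There are 200 camera calls.

## Working session

There is one attempt and no reset: what is moved stays moved. The work goes in short steps, Python scripts to look and compute and a tool call to move; the robot and the scene stay as the last step left them, time stands still between calls to the robot, and variables do not carry over. Pictures are saved under pics/ and viewed, about 8 in all and at most 12, crops included, and the job is handed in when it is done.

Besides the shell and the picture viewer there is one more tool, called as name(argument=value, ...), one argument or row to a line, values as JSON. carry_out: Moves the arm, as the interface text tells. Its arguments: {"type":"object","properties":{"commands":{"type":"array"},"grip":{"type":"number"}},"required":["commands"]}

```bash
mkdir -p pics; cat > h.py <<'E'
from workcell import ctrl
import numpy as np, cv2
from scipy.spatial.transform import Rotation as R
def snap(n,f):
    im=ctrl.get_image(n); cv2.imwrite('pics/'+f,np.asarray(im['pixels'])); return im
def ray(im,uv):
    p=cv2.undistortPoints(np.array([[uv]],float),np.array(im['intrinsics'],float),np.array(im['dist_coeffs'],float))[0,0]
    M=cv2.Rodrigues(np.array(im['rvec'],float))[0]; t=np.array(im['tvec'],float).ravel()
    return -M.T@t, M.T@np.array([p[0],p[1],1.])
def onz(im,uv,z):
    o,d=ray(im,uv); return o+d*(z-o[2])/d[2]
def proj(im,P):
    return cv2.projectPoints(np.array(P,float).reshape(-1,1,3),np.array(im['rvec'],float),np.array(im['tvec'],float),np.array(im['intrinsics'],float),np.array(im['dist_coeffs'],float))[0].reshape(-1,2)
def st():
    o=ctrl.get_obs(); print(round(o['t'],2),np.round(o['ee_pos'],1),'F',np.round(o['ft_force'],2),'w',np.round(o['width'],1)); print(np.round(R.from_rotvec(o['orientation']).as_matrix(),3).tolist()); return o
E
python3 - <<'E'
from h import *
import pickle
a=snap('top','t1.png');b=snap('side','s1.png');pickle.dump((a,b),open('im.pkl','wb'))
for i in (a,b): print(ray(i,(256,192)))
st()
E
```

```text
(array([ 339.34791927, -118.10664226, 1667.83580845]), array([ 0.1333503 , -0.02917883, -0.9907793 ]))
(array([138.13069128, 770.84584466, 865.01252406]), array([ 0.32051731, -0.70292121, -0.6350337 ]))
0.1 [ 269.9 -563.2  222. ] F [-0.54  0.08  0.65] w 87.6
[[-0.001, 0.432, -0.902], [0.001, -0.902, -0.432], [-1.0, -0.001, -0.0]]
```

View pics/t1.png

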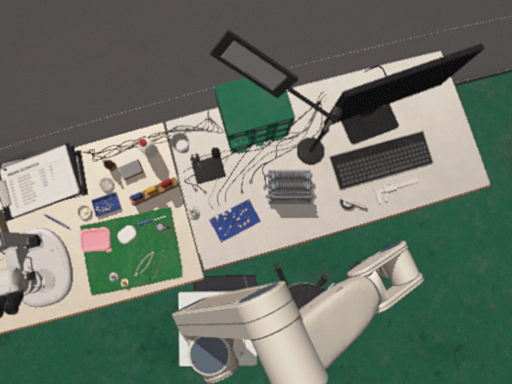

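View pics/s1.png

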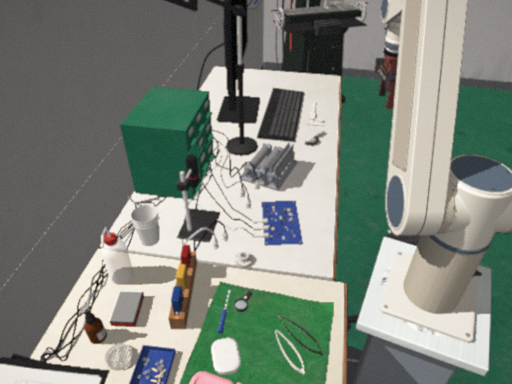

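The top view shows the rack at about (153,189) with red, ochre and blue handles. The carrier with its screws is at (291,187), the blue board at (235,220) and the flange at (195,213). In the side view the rack is at (182,287) and the carrier at (268,165). I'll enlarge both.

```bash
python3 - <<'E'
from h import *
import pickle
a,b=pickle.load(open('im.pkl','rb'))
def crop(i,x0,y0,x1,y1,w,h): return cv2.resize(np.asarray(i['pixels'])[y0:y1,x0:x1],(w,h),interpolation=cv2.INTER_CUBIC)
out=np.vstack([np.hstack([crop(a,125,170,185,210,400,267),crop(a,260,160,320,210,400,267)]),
 np.hstack([crop(b,160,240,210,330,185,333),crop(b,235,135,305,195,389,333),np.zeros((333,226,3),np.uint8)])])
cv2.imwrite('pics/c1.png',out)
print(a['intrinsics'],b['intrinsics'])
for n,uv,z in (('rack',(153,189),90),('carr',(291,187),60),('e0',(268,172),40),('e1',(314,172),40)): print(n,onz(a,uv,z))
for n,i,box in (('top',a,(125,170,185,210)),('side',b,(160,240,210,330))):
    p=np.asarray(i['pixels']);hsv=cv2.cvtColor(p,cv2.COLOR_BGR2HSV)
    for c,lo,hi in (('red',(0,150,60),(6,255,255)),('red2',(172,130,60),(180,255,255)),('ochre',(18,120,110),(32,255,255)),('blue',(105,90,30),(125,255,255))):
        m=cv2.inRange(hsv,lo,hi);mm=np.zeros_like(m);x0,y0,x1,y1=box;mm[y0:y1,x0:x1]=m[y0:y1,x0:x1]
        k,l,s,ct=cv2.connectedComponentsWithStats(mm)
        for j in range(1,k):
            if s[j][4]>8: print(n,c,s[j],ct[j].round(1),onz(a,ct[j],90).round(1) if n=='top' else '')
E
```

```text
[[396.35171936   0.         249.52499117]
 [  0.         396.35171936 190.72006977]
 [  0.           0.           1.        ]] [[411.54118441   0.         258.80927259]
 [  0.         411.54118441 189.06773827]
 [  0.           0.           1.        ]]
rack [570.20453518 250.83201757  90.        ]
carr [ 574.29211104 -309.75500026   60.        ]
e0 [ 641.97487281 -217.78811904   40.        ]
e1 [ 639.35515439 -411.00388487   40.        ]
top red [161 180  10   7  45] [165.6 182.9] [594.4 200.   90. ]
top ochre [145 186  11   7  46] [150.3 189.2] [569.7 261.7  90. ]
top blue [131 193  11   7  43] [136.3 196.1] [542.2 318.7  90. ]
side red [182 246   9  21 121] [185.7 255.4] 
side ochre [176 264  10  25 168] [180.5 274.9] 
side blue [172 287  11  24 197] [176.7 298.6]
```

View pics/c1.png

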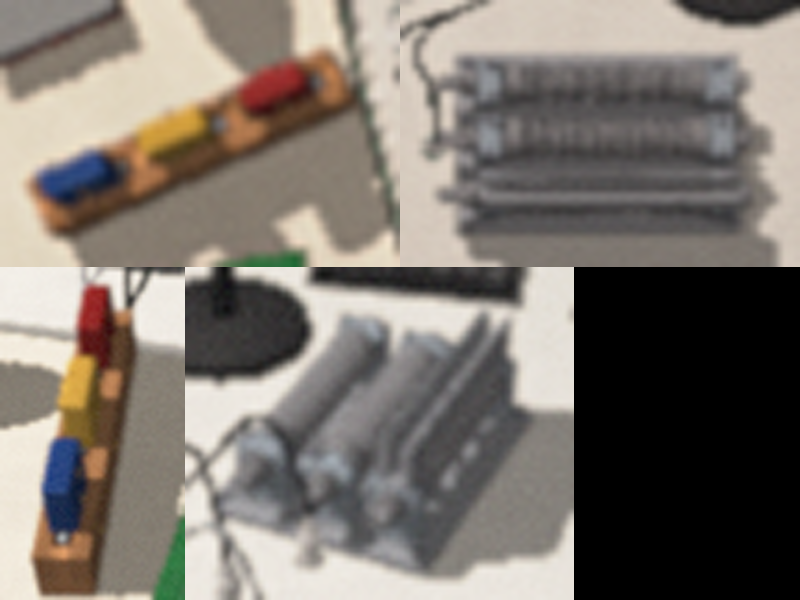

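The rack runs from red (nearest the carrier) through ochre to blue, with the blades protruding at the ends. The carrier's two rails sit on the near row, at about rows 194–197 of the top view. Next I'll measure the handle centres from both views and the rail gap.

```bash
python3 - <<'E'
from h import *
import pickle
a,b=pickle.load(open('im.pkl','rb'))
def cents(i,box):
    p=np.asarray(i['pixels']);hsv=cv2.cvtColor(p,cv2.COLOR_BGR2HSV);r={}
    hsv[...,0]=(hsv[...,0].astype(int)+10)%180
    for c,lo,hi in (('red',(0,110,40),(15,255,255)),('ochre',(28,110,60),(42,255,255)),('blue',(112,80,20),(138,255,255))):
        m=cv2.inRange(hsv,lo,hi);mm=np.zeros_like(m);x0,y0,x1,y1=box;mm[y0:y1,x0:x1]=m[y0:y1,x0:x1]
        k,l,s,ct=cv2.connectedComponentsWithStats(mm);j=1+s[1:,4].argmax();r[c]=(ct[j],s[j])
    return r
A=cents(a,(125,170,185,210));B=cents(b,(160,240,210,330))
for c in A:
    o1,d1=ray(a,A[c][0]);o2,d2=ray(b,B[c][0]);d1/=np.linalg.norm(d1);d2/=np.linalg.norm(d2)
    s=np.linalg.lstsq(np.c_[d1,-d2],o2-o1,rcond=None)[0];p=o1+d1*s[0];q=o2+d2*s[1]
    print(c,A[c][1],B[c][1],'tri',((p+q)/2).round(1),'gap',np.linalg.norm(p-q).round(1),'z67',onz(a,A[c][0],67).round(1))
g=cv2.cvtColor(np.asarray(a['pixels']),cv2.COLOR_BGR2GRAY)
print(g[184:206,264:320:4])
print('rows 184..; cols',list(range(264,320,4)))
for u in (272,308):
  for v in (194,195,196,197): print(u,v,onz(a,(u,v),84).round(1))
P=np.asarray(a['pixels'])[165:210,258:322];S=np.asarray(b['pixels'])[138:194,236:304]
cv2.imwrite('pics/c2.png',np.vstack([cv2.resize(P,(400,281),interpolation=4),cv2.resize(S,(400,319),interpolation=4)]).repeat(1,0))
cv2.imwrite('pics/c2.png',np.hstack([cv2.resize(P,(448,315),interpolation=4),np.vstack([cv2.resize(S,(340,280),interpolation=4),np.zeros((35,340,3),np.uint8)])]))
E
```

```text
red [161 179  11   8  55] [181 245  10  22 149] tri [596.1 201.8  73.5] gap 4.1 z67 [599.1 204.   67. ]
ochre [145 186  12   8  62] [176 264  11  25 211] tri [568.8 262.9  73.7] gap 3.5 z67 [571.4 265.3  67. ]
blue [131 193  11   7  44] [172 286  11  25 202] tri [542.9 323.3  72.3] gap 3.5 z67 [545.2 325.5  67. ]
[[186 128 140 122 107 101 104 106 102 108 124 133 113 201]
 [167 123 142 116 100  94 106  99  93 104 119 145 106 198]
 [139 118 143 105  87  85 100  89  82  93 105 142  99 199]
 [135 114 135  89  74  75  85  82  72  81  87 134 100 196]
 [125 146 114  73  67  61  69  66  67  72  69 112 108 198]
 [139 158  83  65  74  70  72  72  67  74  64  78 120 201]
 [187 150  68  77  83  79  82  85  79  81  76  67 124 204]
 [204 137  87  93  91  87  88  89  92  92  93  89 119 203]
 [207 130 115 103  94  92  93  95  98 105 103 118 119 205]
 [207 133 108  98  98  82  85  81  85  91  89  99 115 201]
 [206 139 108  75  85  81  78  76  78  78  79  80 110 197]
 [204 133 125  82  83  83  80  79  81  79  86  94 111 190]
 [201 116 130 120 110 110 113 112 111 114 116 122 102 167]
 [203 116 101 111 108 111 108 108 106 111 109 110  93 158]
 [202 149  73  81  75  76  75  78  77  76  78  76  94 182]
 [205 164  73  67  68  62  63  67  79  63  64  65 111 201]
 [203 165  66  73  77  77  81  80  87  74  73  58 118 202]
 [204 159  74  85  86  86  88  86  91  85  84  68 121 199]
 [201 151  82  87  86  87  84  86  86  86  89  81 121 198]
 [201 151  91  89  90  91  91  89  89  89  92  92 119 198]
 [204 183 112 111 112 112 111 112 111 112 114 109 120 189]
 [203 204 122 120 119 121 121 121 123 120 122 119 118 165]]
rows 184..; cols [264, 268, 272, 276, 280, 284, 288, 292, 296, 300, 304, 308, 312, 316]
272 194 [ 543.4 -229.2   84. ]
272 195 [ 539.3 -229.1   84. ]
272 196 [ 535.3 -229.    84. ]
272 197 [ 531.2 -228.9   84. ]
308 194 [ 541.1 -375.    84. ]
308 195 [ 537.1 -374.9   84. ]
308 196 [ 533.  -374.8   84. ]
308 197 [ 528.9 -374.6   84. ]
```

View pics/c2.png

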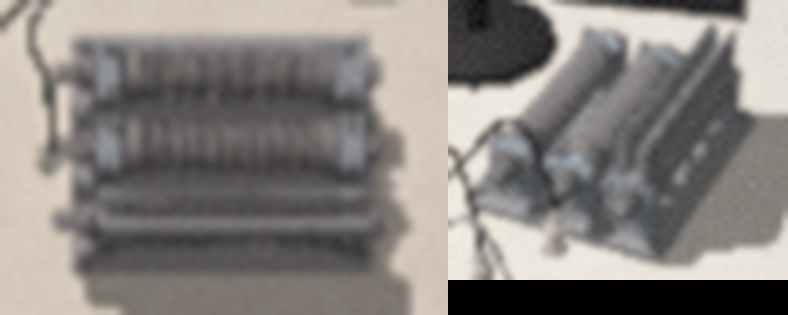

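The end stubs give the screw axes directly at z = 42: top view rows about 175, 185.7 and 196. I'll refine those, estimate the pitches of the two visible screws by their stripe period as a hint, and plan the first move.

```bash
cat >> h.py <<'E'
def plan(x,y,z,yaw,n,turn=True):
    """n rows from the present pose to TCP x,y,z with tool y at yaw deg (mod 180), tool x down"""
    o=ctrl.get_obs();M=R.from_rotvec(o['orientation']).as_matrix();p=np.array(o['ee_pos'])
    y0=np.degrees(np.arctan2(M[1,1],M[0,1]));dy=(yaw-y0+90)%180-90
    T=np.array([x,y,z])
    for k in range(n):
        w=y0+dy*k/n; d=(T-p)/n
        ty=np.array([np.cos(np.radians(w)),np.sin(np.radians(w)),0]);tx=np.array([0,0,-1.]);tz=np.cross(tx,ty)
        print([round(float(d@v)/1000,4) for v in (tx,ty,tz)]+[round(-dy/n,2),0,0])
    print('yaw',y0.round(2),'tilt',M[2].round(3))
E
python3 - <<'E'
from h import *
import pickle
a,b=pickle.load(open('im.pkl','rb'))
for v in (175,185.7,196.1): print(onz(a,(267.5,v),42).round(1))
for u in (267,313): print(u,onz(a,(u,194.3),84).round(1),onz(a,(u,196.2),42).round(1))
g=cv2.cvtColor(np.asarray(a['pixels']),cv2.COLOR_BGR2GRAY).astype(float)
for r0,r1,x in ((174,179,629),(183,188,585)):
    s=g[r0:r1,276:304].mean(0);ys=np.array([onz(a,(u,(r0+r1-1)/2),57)[1] for u in range(276,304)])
    s=s-np.polyval(np.polyfit(ys,s,2),ys);f={p:round(abs((s*np.hanning(len(s))*np.exp(2j*np.pi*ys/p)).sum()),1) for p in (5.5,6,6.5,7,7.5,8,8.5,9)};print(s.round(0),f)
plan(570,264,200,23.8,16)
E
```

```text
[ 628.9 -215.3   42. ]
[ 583.8 -214.2   42. ]
[ 540.3 -213.2   42. ]
267 [ 542.5 -208.9   84. ] [ 540.  -211.2   42. ]
313 [ 539.6 -395.4   84. ] [ 537.  -402.4   42. ]
[  3.   7.  -4.  -5. -10.  -0.   5.  -0.   2.   7.  -5.  -3.   8.   2.
  -5.   2.   1.  -7.   2.   8.  -0.  -0.   2. -10.  -6.   3.   1.   4.] {5.5: np.float64(10.7), 6: np.float64(37.5), 6.5: np.float64(5.6), 7: np.float64(3.5), 7.5: np.float64(2.5), 8: np.float64(3.0), 8.5: np.float64(2.5), 9: np.float64(3.3)}
[ 10.  15. -10. -13.  -2.  -9.  -4.   4.  -3.   4.  -5.   2.   6.  -3.
   6.   2.   3.   2.  -2.   5.  -4.   1.  -1.  -4.   1.  -4.  -0.   2.] {5.5: np.float64(9.5), 6: np.float64(5.9), 6.5: np.float64(14.0), 7: np.float64(29.7), 7.5: np.float64(11.5), 8: np.float64(2.2), 8.5: np.float64(2.7), 9: np.float64(6.1)}
[0.0014, -0.0385, -0.0393, np.float64(-5.51), 0, 0]
[0.0014, -0.0346, -0.0428, np.float64(-5.51), 0, 0]
[0.0014, -0.0303, -0.0459, np.float64(-5.51), 0, 0]
[0.0014, -0.0258, -0.0486, np.float64(-5.51), 0, 0]
[0.0014, -0.021, -0.0508, np.float64(-5.51), 0, 0]
[0.0014, -0.016, -0.0526, np.float64(-5.51), 0, 0]
[0.0014, -0.0109, -0.0539, np.float64(-5.51), 0, 0]
[0.0014, -0.0056, -0.0547, np.float64(-5.51), 0, 0]
[0.0014, -0.0003, -0.055, np.float64(-5.51), 0, 0]
[0.0014, 0.0049, -0.0548, np.float64(-5.51), 0, 0]
[0.0014, 0.0102, -0.054, np.float64(-5.51), 0, 0]
[0.0014, 0.0153, -0.0528, np.float64(-5.51), 0, 0]
[0.0014, 0.0203, -0.0511, np.float64(-5.51), 0, 0]
[0.0014, 0.0251, -0.0489, np.float64(-5.51), 0, 0]
[0.0014, 0.0297, -0.0463, np.float64(-5.51), 0, 0]
[0.0014, 0.034, -0.0432, np.float64(-5.51), 0, 0]
yaw -64.4 tilt [-1.    -0.001 -0.   ]
```

The hint is clear: the far screw reads 6 mm and the middle one 7 mm, so the front screw should be 8 mm. I'll try red first, and the feel will decide.

carry_out(
  commands=[
    [0.003, -0.037, -0.037, -5.5, 0, 0],
    [0.003, -0.033, -0.04, -5.5, 0, 0],
    [0.003, -0.029, -0.043, -5.5, 0, 0],
    [0.003, -0.025, -0.046, -5.5, 0, 0],
    [0.003, -0.02, -0.048, -5.5, 0, 0],
    [0.003, -0.015, -0.05, -5.5, 0, 0],
    [0.003, -0.01, -0.051, -5.5, 0, 0],
    [0.003, -0.005, -0.052, -5.5, 0, 0],
  ],
  grip=0,
)

```text
t: 1.1
ee_pos: [409.2, -160.7, 195.9]
orientation: [1.455, 1.032, -1.454]
ft_force: [0.3, -0.7, -0.8]
width: 87.5
```

```bash
python3 - <<'E'
from h import *
st();plan(598,203,150,23.8,8)
E
```

```text
1.1 [ 409.2 -160.7  195.9] F [ 0.32 -0.68 -0.77] w 87.5
[[-0.001, 0.943, -0.332], [0.002, -0.332, -0.943], [-1.0, -0.001, -0.001]]
[0.0057, 0.0072, -0.0507, np.float64(-5.4), 0, 0]
[0.0057, 0.0119, -0.0498, np.float64(-5.4), 0, 0]
[0.0057, 0.0165, -0.0485, np.float64(-5.4), 0, 0]
[0.0057, 0.021, -0.0467, np.float64(-5.4), 0, 0]
[0.0057, 0.0253, -0.0445, np.float64(-5.4), 0, 0]
[0.0057, 0.0294, -0.0419, np.float64(-5.4), 0, 0]
[0.0057, 0.0332, -0.039, np.float64(-5.4), 0, 0]
[0.0057, 0.0367, -0.0357, np.float64(-5.4), 0, 0]
yaw -19.38 tilt [-1.    -0.001 -0.001]
```

Tracking is good.

carry_out(
  commands=[
    [0.0057, 0.0072, -0.0507, -5.4, 0, 0],
    [0.0057, 0.012, -0.05, -5.4, 0, 0],
    [0.0057, 0.0165, -0.0485, -5.4, 0, 0],
    [0.0057, 0.021, -0.0467, -5.4, 0, 0],
    [0.0057, 0.0253, -0.0445, -5.4, 0, 0],
    [0.0057, 0.0294, -0.042, -5.4, 0, 0],
    [0.0057, 0.0332, -0.039, -5.4, 0, 0],
    [0.0057, 0.0367, -0.0357, -5.4, 0, 0],
  ],
)

```text
t: 2.1
ee_pos: [596.6, 219.1, 148.1]
orientation: [0.877, 1.389, -0.878]
ft_force: [0.1, -0.4, 0.1]
width: 87.6
```

```bash
python3 - <<'E'
from h import *
st();plan(598,203,51,23.8,4)
b=snap('side','s2.png');cv2.imwrite('pics/s2.png',cv2.resize(np.asarray(b['pixels'])[190:340,120:280],(640,600),interpolation=2))
E
```

```text
2.1 [596.6 219.1 148.1] F [ 0.12 -0.42  0.11] w 87.6
[[-0.002, 0.904, 0.428], [0.001, 0.428, -0.904], [-1.0, -0.002, -0.002]]
[0.0243, -0.0014, 0.0038, np.float64(0.39), 0, 0]
[0.0243, -0.0014, 0.0038, np.float64(0.39), 0, 0]
[0.0243, -0.0013, 0.0038, np.float64(0.39), 0, 0]
[0.0243, -0.0013, 0.0038, np.float64(0.39), 0, 0]
yaw 25.37 tilt [-1.    -0.002 -0.002]
```

View pics/s2.png

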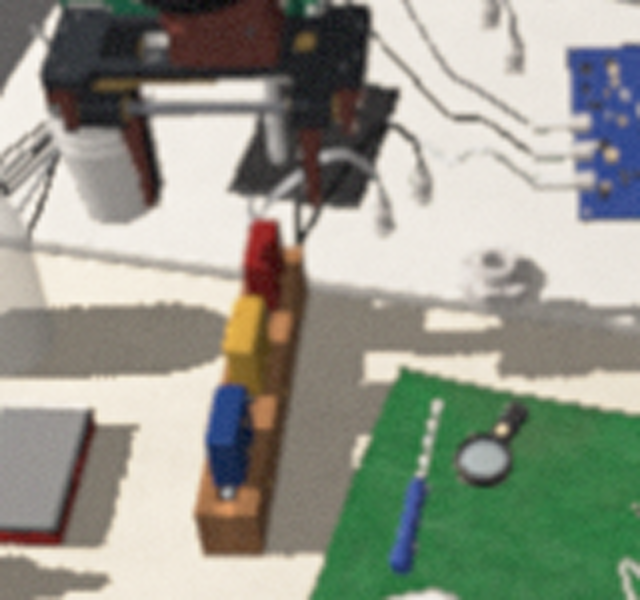

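The open jaws straddle the red handle, at about (265,260) in the crop. I'll go down, close, and check the side force.

carry_out(
  commands=[
    [0, -0.0014, 0.008, 0.8, 0, 0],
    [0, -0.0014, 0.0075, 0.8, 0, 0],
    [0.032, 0, 0, 0, 0, 0],
    [0.032, 0, 0, 0, 0, 0],
    [0.024, 0, 0, 0, 0, 0],
    [0.009, 0, 0, 0, 0, 0],
  ],
)

```text
t: 2.9
ee_pos: [602.5, 201.5, 49.4]
orientation: [0.905, 1.376, -0.901]
ft_force: [0.4, -0.1, -0.1]
width: 88.3
```

```bash
python3 - <<'E'
from h import *
st();plan(598,203,51,23.8,1)
b=snap('side','s3.png');t=snap('top','t3.png')
print(proj(b,[[596.6,219,148],[598,203,51],[598,203,90],[598,203,67]]))
P=np.asarray(b['pixels'])[210:300,145:235];T=np.asarray(t['pixels'])[165:205,130:190]
cv2.imwrite('pics/s3.png',np.hstack([cv2.resize(P,(400,400),interpolation=2),cv2.resize(T,(400,400),interpolation=2)]))
E
```

```text
2.9 [602.5 201.5  49.4] F [ 0.4  -0.09 -0.06] w 88.3
[[0.0, 0.918, 0.398], [0.002, 0.398, -0.918], [-1.0, 0.001, -0.002]]
[-0.0016, -0.0035, -0.0032, np.float64(-0.37), 0, 0]
yaw 23.43 tilt [-1.     0.001 -0.002]
[[177.41367601 238.81342314]
 [184.70549142 260.85952737]
 [183.09319414 250.5816493 ]
 [184.05272191 256.7023424 ]]
```

View pics/s3.png

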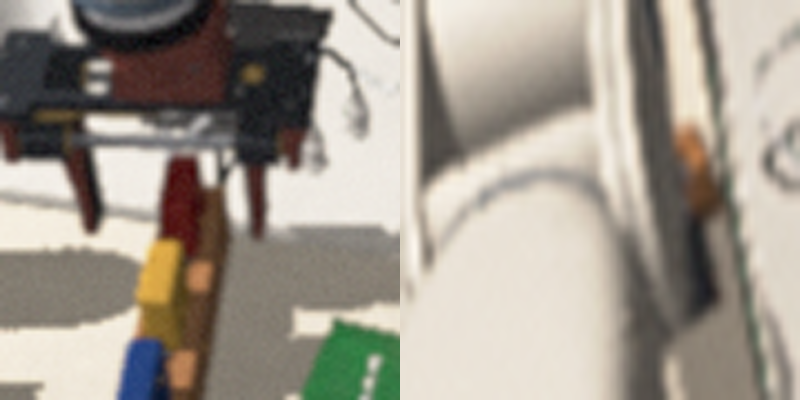

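The handle's middle is about 182 px in the crop, against a jaw middle of about 175. That puts the jaws 4 mm too far along +y of the tool, which agrees with the plan's −3.5. I'll correct this and close.

carry_out(
  commands=[
    [-0.001, -0.004, -0.003, -0.3, 0, 0],
    [0, 0, 0, 0, 0, 0],
  ],
)

```text
t: 3.25
ee_pos: [598.8, 202.9, 53.1]
orientation: [0.903, 1.376, -0.895]
ft_force: [-0.5, 0.5, 0.1]
width: 87.6
```

carry_out(
  commands=[
    [0, 0, 0, 0, 0, 0],
    [0, 0, 0, 0, 0, 0],
    [0, 0, 0, 0, 0, 0],
    [0, 0, 0, 0, 0, 0],
    [0, 0, 0, 0, 0, 0],
    [0, 0, 0, 0, 0, 0],
  ],
  grip=1,
)

```text
t: 4.0
ee_pos: [599.7, 203.6, 54.7]
orientation: [0.904, 1.375, -0.893]
ft_force: [0.8, -0.4, -0.1]
width: 31.2
```

```bash
python3 - <<'E'
from h import *
o=st();M=R.from_rotvec(o['orientation']).as_matrix();print('F tool',(M.T@o['ft_force']).round(2),'M',np.round(o['moment'],3),'Mtool',(M.T@o['moment']).round(3))
E
```

```text
4.0 [599.7 203.6  54.7] F [ 0.81 -0.39 -0.13] w 31.2
[[0.006, 0.915, 0.403], [0.004, 0.403, -0.915], [-1.0, 0.007, -0.001]]
F tool [0.13 0.59 0.68] M [-0.04 -0.06  0.03] Mtool [-0.03  -0.061  0.039]
```

carry_out(
  commands=[
    [0.003, 0, 0, 0, 0, 0],
    [0, 0, 0, 0, 0, 0],
  ],
)

```text
t: 4.25
ee_pos: [598.3, 203.0, 51.2]
orientation: [0.902, 1.376, -0.895]
ft_force: [-1.7, -1.3, 0.4]
width: 20.0
```

carry_out(
  commands=[
    [0, 0, 0, 0, 0, 0],
    [0, 0, 0, 0, 0, 0],
    [0, 0, 0, 0, 0, 0],
  ],
)

```text
t: 4.62
ee_pos: [598.3, 203.0, 51.2]
orientation: [0.902, 1.376, -0.895]
ft_force: [-1.6, -0.6, 1.8]
width: 19.7
```

```bash
python3 - <<'E'
from h import *
o=st();M=R.from_rotvec(o['orientation']).as_matrix();print('F tool',(M.T@o['ft_force']).round(2),'Mtool',(M.T@o['moment']).round(3))
for i in range(4): print(np.round(ctrl.get_obs()['ee_pos'],2),np.round(ctrl.get_obs()['qpos'],4))
E
```

```text
4.62 [598.3 203.   51.2] F [-1.6  -0.61  1.76] w 19.7
[[0.003, 0.915, 0.403], [0.003, 0.403, -0.915], [-1.0, 0.004, -0.002]]
F tool [-1.77 -1.7  -0.09] Mtool [ 0.057 -0.097 -0.252]
[598.35 203.04  51.21] [ 0.3073  0.6551  1.7025  0.0029  0.7803 -0.1092]
[598.35 203.04  51.21] [ 0.3073  0.6551  1.7025  0.0029  0.7803 -0.1092]
[598.35 203.04  51.21] [ 0.3073  0.6551  1.7025  0.0029  0.7803 -0.1092]
[598.35 203.04  51.21] [ 0.3073  0.6551  1.7025  0.0029  0.7803 -0.1092]
```

Gripped: width 19.7 and only about 1.7 N sideways. I'll lift straight up.

carry_out(
  commands=[
    [-0.01, 0, 0, 0, 0, 0],
    [-0.02, 0, 0, 0, 0, 0],
    [-0.03, 0, 0, 0, 0, 0],
    [-0.035, 0, 0, 0, 0, 0],
    [-0.035, 0, 0, 0, 0, 0],
    [0, 0, 0, 0, 0, 0],
  ],
)

```text
t: 5.38
ee_pos: [599.8, 203.3, 191.1]
orientation: [0.906, 1.372, -0.89]
ft_force: [-0.6, 0.1, -1.2]
width: 20.0
```

```bash
python3 - <<'E'
from h import *
st();plan(540,-308,180,-0.9,11)
E
```

```text
5.38 [599.8 203.3 191.1] F [-0.59  0.1  -1.24] w 20.0
[[0.009, 0.915, 0.403], [0.005, 0.403, -0.915], [-1.0, 0.011, -0.001]]
[0.001, -0.0237, 0.0404, np.float64(2.24), 0, 0]
[0.001, -0.0221, 0.0413, np.float64(2.24), 0, 0]
[0.001, -0.0205, 0.0421, np.float64(2.24), 0, 0]
[0.001, -0.0188, 0.0429, np.float64(2.24), 0, 0]
[0.001, -0.0171, 0.0436, np.float64(2.24), 0, 0]
[0.001, -0.0154, 0.0442, np.float64(2.24), 0, 0]
[0.001, -0.0137, 0.0448, np.float64(2.24), 0, 0]
[0.001, -0.0119, 0.0453, np.float64(2.24), 0, 0]
[0.001, -0.0101, 0.0457, np.float64(2.24), 0, 0]
[0.001, -0.0083, 0.0461, np.float64(2.24), 0, 0]
[0.001, -0.0065, 0.0463, np.float64(2.24), 0, 0]
yaw 23.76 tilt [-1.     0.011 -0.001]
```

carry_out(
  commands=[
    [0.001, -0.024, 0.04, 2.2, 0, -0.3],
    [0.001, -0.022, 0.041, 2.2, 0, -0.3],
    [0.001, -0.0205, 0.042, 2.2, 0, 0],
    [0.001, -0.019, 0.043, 2.2, 0, 0],
    [0.001, -0.017, 0.0436, 2.2, 0, 0],
    [0.001, -0.0155, 0.044, 2.2, 0, 0],
    [0.001, -0.0137, 0.045, 2.2, 0, 0],
    [0.001, -0.012, 0.0453, 2.2, 0, 0],
  ],
)

```text
t: 6.38
ee_pos: [551.6, -175.6, 178.3]
orientation: [1.133, 1.261, -1.133]
ft_force: [0.3, 0.2, -0.2]
width: 19.9
```

carry_out(
  commands=[
    [0.001, -0.01, 0.0457, 2.2, 0, 0],
    [0.001, -0.008, 0.046, 2.2, 0, 0],
    [0.001, -0.0065, 0.046, 2.2, 0, 0],
    [0, 0, 0, 0, 0, 0],
  ],
)

```text
t: 6.88
ee_pos: [532.5, -321.1, 171.7]
orientation: [1.223, 1.208, -1.226]
ft_force: [0.3, 0.6, -1.1]
width: 20.3
```

```bash
sed -i "s/    print('yaw',y0/    print('fix ry,rz',np.degrees([M[2,2],-M[2,1]]).round(2));print('yaw',y0/" h.py; python3 - <<'E'
from h import *
st();plan(540,-308,150,-0.9,2)
b=snap('side','s4.png');t=snap('top','t4.png')
P=np.asarray(b['pixels'])[100:200,220:320];T=np.asarray(t['pixels'])[160:220,255:325]
cv2.imwrite('pics/s4.png',np.hstack([cv2.resize(P,(500,500),interpolation=2),cv2.resize(T,(290,500),interpolation=2)]))
E
```

```text
6.88 [ 532.5 -321.1  171.7] F [ 0.34  0.56 -1.1 ] w 20.3
[[-0.007, 1.0, -0.019], [0.004, -0.019, -1.0], [-1.0, -0.007, -0.004]]
[0.0109, 0.0036, -0.0066, np.float64(-0.09), 0, 0]
[0.0109, 0.0037, -0.0066, np.float64(-0.09), 0, 0]
fix ry,rz [-0.23  0.38]
yaw -1.09 tilt [-1.    -0.007 -0.004]
```

View pics/s4.png

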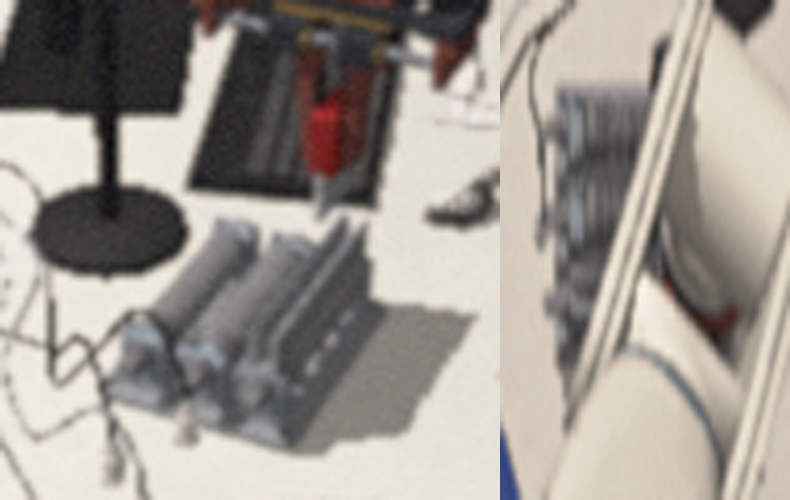

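The red leaf hangs above the guide, comb at (320,210) in the crop. I'll centre it and go down to just above the mouth.

carry_out(
  commands=[
    [0.005, 0.0075, -0.013, 0, -0.2, 0.4],
    [0.01, 0, 0, 0, 0, 0],
    [0.015, 0, 0, 0, 0, 0],
    [0, 0, 0, 0, 0, 0],
  ],
)

```text
t: 7.48
ee_pos: [541.0, -299.7, 138.7]
orientation: [1.219, 1.208, -1.217]
ft_force: [-0.1, -0.4, -1.8]
width: 19.7
```

```bash
python3 - <<'E'
from h import *
o=st();plan(540,-308,132,-0.9,1)
b=snap('side','s5.png')
p=np.array(o['ee_pos'])
print('proj tip and guide',proj(b,[p+[0,25,-41],p+[0,0,-41],[540,-228,84],[540,-388,84],[540,-308,84]]).round(1))
P=np.asarray(b['pixels'])[125:185,250:315]
cv2.imwrite('pics/s5.png',cv2.resize(P,(650,600),interpolation=2))
E
```

```text
7.47 [ 541.  -299.7  138.7] F [-0.1  -0.44 -1.83] w 19.7
[[-0.002, 1.0, -0.011], [0.003, -0.011, -1.0], [-1.0, -0.002, -0.003]]
[0.0067, -0.0009, 0.0083, np.float64(0.29), 0, 0]
fix ry,rz [-0.19  0.11]
yaw -0.61 tilt [-1.    -0.002 -0.003]
proj tip and guide [[276.8 156.4]
 [279.6 152.6]
 [271.3 167.4]
 [289.3 143.2]
 [280.7 154.8]]
```

View pics/s5.png

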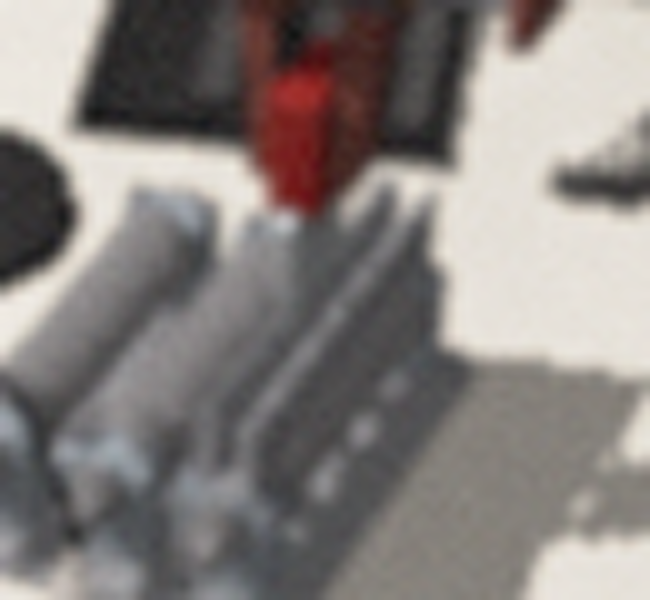

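The comb is over the mouth. In this view the guide sits about 1 px (roughly 3 mm) nearer the robot than I assumed, so I'll use x ≈ 538.5. Next comes a gentle entry.

carry_out(
  commands=[
    [0.004, -0.0025, 0.008, 0.3, -0.2, 0],
    [0.004, 0, 0, 0, 0, 0],
    [0.004, 0, 0, 0, 0, 0],
    [0.004, 0, 0, 0, 0, 0],
  ],
)

```text
t: 8.02
ee_pos: [539.1, -309.7, 123.3]
orientation: [1.221, 1.199, -1.222]
ft_force: [0.2, 1.1, -1.0]
width: 19.9
```

```bash
python3 - <<'E'
from h import *
st();plan(538.5,-308,115,-0.9,1)
E
```

```text
8.03 [ 539.1 -309.7  123.3] F [ 0.22  1.15 -1.03] w 19.9
[[0.001, 1.0, -0.017], [-0.002, -0.017, -1.0], [-1.0, 0.001, 0.002]]
[0.0083, -0.0006, -0.0017, np.float64(-0.09), 0, 0]
fix ry,rz [ 0.12 -0.04]
yaw -0.99 tilt [-1.     0.001  0.002]
```

carry_out(
  commands=[
    [0.003, 0, 0, 0, 0, 0],
    [0.003, 0, 0, 0, 0, 0],
  ],
)

```text
t: 8.28
ee_pos: [539.1, -309.7, 116.9]
orientation: [1.221, 1.199, -1.222]
ft_force: [-0.5, 0.4, -1.3]
width: 20.2
```

carry_out(
  commands=[
    [0.003, 0, 0, 0, 0, 0],
    [0.003, 0, 0, 0, 0, 0],
  ],
)

```text
t: 8.52
ee_pos: [539.2, -309.6, 110.5]
orientation: [1.221, 1.199, -1.222]
ft_force: [0.4, -0.3, -1.9]
width: 19.8
```

```bash
python3 - <<'E'
from h import *
st();plan(538.5,-308,115,-0.9,1)
E
```

```text
8.53 [ 539.2 -309.6  110.5] F [ 0.39 -0.31 -1.9 ] w 19.8
[[0.001, 1.0, -0.017], [-0.002, -0.017, -1.0], [-1.0, 0.001, 0.002]]
[-0.0045, -0.0007, -0.0016, np.float64(-0.09), 0, 0]
fix ry,rz [ 0.12 -0.05]
yaw -0.99 tilt [-1.     0.001  0.002]
```

It is in the guide without touching. Crest contact should come at TCP z ≈ 99.

carry_out(
  commands=[
    [0.0025, 0, 0, 0, 0, 0],
    [0.0025, 0, 0, 0, 0, 0],
  ],
)

```text
t: 8.78
ee_pos: [539.2, -309.6, 105.1]
orientation: [1.221, 1.199, -1.222]
ft_force: [-0.5, -0.6, -0.7]
width: 19.8
```

carry_out(
  commands=[
    [0.0015, 0, 0, 0, 0, 0],
    [0.0015, 0, 0, 0, 0, 0],
  ],
)

```text
t: 9.02
ee_pos: [539.2, -309.6, 101.8]
orientation: [1.221, 1.199, -1.222]
ft_force: [0.5, 0.3, -0.8]
width: 20.0
```

carry_out(
  commands=[
    [0.001, 0, 0, 0, 0, 0],
    [0, 0, 0, 0, 0, 0],
  ],
)

```text
t: 9.28
ee_pos: [539.2, -309.6, 100.7]
orientation: [1.221, 1.199, -1.222]
ft_force: [1.4, 0.3, -1.5]
width: 19.7
```

carry_out(
  commands=[
    [0.001, 0, 0, 0, 0, 0],
    [0, 0, 0, 0, 0, 0],
  ],
)

```text
t: 9.52
ee_pos: [539.2, -309.6, 99.7]
orientation: [1.221, 1.199, -1.222]
ft_force: [-1.2, -0.6, -0.1]
width: 20.2
```

carry_out(
  commands=[
    [0.001, 0, 0, 0, 0, 0],
    [0, 0, 0, 0, 0, 0],
  ],
)

```text
t: 9.78
ee_pos: [539.2, -309.6, 98.7]
orientation: [1.221, 1.199, -1.222]
ft_force: [-0.7, -0.5, -1.7]
width: 20.2
```

carry_out(
  commands=[
    [0.0005, 0, 0, 0, 0, 0],
    [0, 0, 0, 0, 0, 0],
  ],
)

```text
t: 10.02
ee_pos: [539.3, -309.7, 98.2]
orientation: [1.221, 1.199, -1.222]
ft_force: [0.1, 0.3, -0.9]
width: 19.9
```

carry_out(
  commands=[
    [0.0006, 0, 0, 0, 0, 0],
    [0, 0, 0, 0, 0, 0],
  ],
)

```text
t: 10.28
ee_pos: [539.4, -309.9, 97.7]
orientation: [1.22, 1.198, -1.222]
ft_force: [1.3, -0.3, -0.7]
width: 20.1
```

carry_out(
  commands=[
    [0.0006, 0, 0, 0, 0, 0],
    [0, 0, 0, 0, 0, 0],
  ],
)

```text
t: 10.52
ee_pos: [539.5, -310.1, 97.3]
orientation: [1.22, 1.198, -1.222]
ft_force: [-1.0, -0.8, -0.9]
width: 19.7
```

carry_out(
  commands=[
    [0.0006, 0, 0, 0, 0, 0],
    [0, 0, 0, 0, 0, 0],
  ],
)

```text
t: 10.78
ee_pos: [539.6, -310.3, 96.8]
orientation: [1.22, 1.197, -1.222]
ft_force: [-0.2, -1.4, -1.0]
width: 19.8
```

carry_out(
  commands=[
    [0.0006, 0, 0, 0, 0, 0],
    [0, 0, 0, 0, 0, 0],
  ],
)

```text
t: 11.02
ee_pos: [539.8, -310.6, 96.3]
orientation: [1.22, 1.197, -1.222]
ft_force: [-1.1, -1.3, -0.7]
width: 20.0
```

carry_out(
  commands=[
    [0.0006, 0, 0, 0, 0, 0],
    [0, 0, 0, 0, 0, 0],
  ],
)

```text
t: 11.28
ee_pos: [539.9, -310.8, 95.9]
orientation: [1.22, 1.196, -1.222]
ft_force: [-1.0, -0.3, -0.4]
width: 19.9
```

carry_out(
  commands=[
    [0.0006, 0, 0, 0, 0, 0],
    [0, 0, 0, 0, 0, 0],
  ],
)

```text
t: 11.52
ee_pos: [540.1, -311.0, 95.4]
orientation: [1.22, 1.195, -1.222]
ft_force: [0.6, -1.8, 1.4]
width: 19.8
```

```bash
python3 - <<'E'
from h import *
o=st();plan(538.5,-308,115,-0.9,1);print(o['moment'])
E
```

```text
11.53 [ 540.1 -311.    95.4] F [ 0.6  -1.83  1.39] w 19.8
[[0.003, 1.0, -0.017], [-0.005, -0.017, -1.0], [-1.0, 0.003, 0.005]]
[-0.0196, -0.0016, -0.003, np.float64(-0.07), 0, 0]
fix ry,rz [ 0.27 -0.18]
yaw -0.97 tilt [-1.     0.003  0.005]
[-0.33958337 -0.04167661  0.01123193]
```

It is already about 3.8 mm below crest height and barely loaded, with y drifting as it follows a flank. I'll press on lightly until it carries load.

carry_out(
  commands=[
    [0.0006, 0, 0, 0, 0, 0],
    [0, 0, 0, 0, 0, 0],
  ],
)

```text
t: 11.78
ee_pos: [540.3, -311.3, 95.0]
orientation: [1.219, 1.195, -1.221]
ft_force: [-1.1, -2.1, 1.6]
width: 19.9
```

carry_out(
  commands=[
    [0.0005, 0, 0, 0, 0, 0],
    [0, 0, 0, 0, 0, 0],
  ],
)

```text
t: 12.02
ee_pos: [540.3, -311.3, 94.9]
orientation: [1.219, 1.195, -1.221]
ft_force: [-1.0, -1.4, 1.8]
width: 20.0
```

```bash
python3 - <<'E'
from h import *
o=st();print(o['moment'],'fix ry rz',plan(538.5,-308,115,-0.9,1))
E
```

```text
12.03 [ 540.3 -311.3   94.9] F [-0.97 -1.38  1.82] w 20.0
[[0.004, 1.0, -0.017], [-0.005, -0.017, -1.0], [-1.0, 0.004, 0.005]]
[-0.0201, -0.0019, -0.0033, np.float64(-0.06), 0, 0]
fix ry,rz [ 0.3  -0.21]
yaw -0.96 tilt [-1.     0.004  0.005]
[-0.38606756  0.05823457 -0.02915395] fix ry rz None
```

z = 94.9 against 94.8 expected for full depth, and the last 0.5 mm command moved it only 0.1 mm. I'll ease it sideways slightly, straighten the tilt and press lightly.

carry_out(
  commands=[
    [0.0003, 0, 0.0004, 0, 0.2, -0.1],
    [0, 0, 0, 0, 0, 0],
  ],
)

```text
t: 12.28
ee_pos: [540.4, -311.5, 94.8]
orientation: [1.222, 1.199, -1.221]
ft_force: [-0.4, -0.8, 3.5]
width: 19.9
```

carry_out(
  commands=[
    [0.0006, 0, 0, 0, 0, 0],
    [0.0003, 0, 0, 0, 0, 0],
  ],
)

```text
t: 12.52
ee_pos: [540.4, -311.6, 94.7]
orientation: [1.222, 1.199, -1.221]
ft_force: [-1.5, -0.8, 5.6]
width: 19.9
```

carry_out(
  commands=[
    [0.0007, 0, 0, 0, 0, 0],
    [0.0003, 0, 0, 0, 0, 0],
  ],
)

```text
t: 12.78
ee_pos: [540.4, -311.6, 94.8]
orientation: [1.222, 1.199, -1.221]
ft_force: [-2.4, -0.8, 4.5]
width: 19.7
```

```bash
python3 - <<'E'
from h import *
o=st();print(o['moment'],'fix ry rz',plan(538.5,-308,115,-0.9,1))
E
```

```text
12.78 [ 540.4 -311.6   94.8] F [-2.36 -0.81  4.48] w 19.7
[[0.002, 1.0, -0.017], [-0.001, -0.017, -1.0], [-1.0, 0.002, 0.001]]
[-0.0202, -0.002, -0.0035, np.float64(-0.07), 0, 0]
fix ry,rz [ 0.06 -0.1 ]
yaw -0.97 tilt [-1.     0.002  0.001]
[-0.14361271  0.19763673  0.03512729] fix ry rz None
```

It rests solid at about 5–6 N. A quick wiggle will show whether it is locked in y both ways.

carry_out(
  commands=[
    [0, 0, 0.0006, 0, 0, 0],
    [0, 0, 0.0006, 0, 0, 0],
  ],
)

```text
t: 13.02
ee_pos: [540.4, -311.8, 94.7]
orientation: [1.223, 1.2, -1.221]
ft_force: [-0.7, 3.4, 4.9]
width: 20.0
```

carry_out(
  commands=[
    [0, 0, -0.0008, 0, 0, 0],
    [0, 0, -0.0008, 0, 0, 0],
  ],
)

```text
t: 13.28
ee_pos: [540.4, -311.4, 94.8]
orientation: [1.221, 1.199, -1.221]
ft_force: [-1.7, -4.0, 2.8]
width: 19.6
```

carry_out(
  commands=[
    [0, 0, 0.0002, 0, 0, 0],
    [0, 0.0005, 0, 0, 0, 0],
  ],
)

```text
t: 13.52
ee_pos: [540.5, -311.5, 94.7]
orientation: [1.221, 1.2, -1.221]
ft_force: [-3.3, -1.3, 5.2]
width: 19.8
```

It is locked both ways, at full depth. I'll relax the side load, open, and back off.

carry_out(
  commands=[
    [-0.0002, -0.0008, 0, 0, 0, 0],
    [0, 0, 0, 0, 0, 0],
  ],
)

```text
t: 13.78
ee_pos: [540.0, -311.5, 94.8]
orientation: [1.221, 1.199, -1.221]
ft_force: [-1.1, -1.6, 3.3]
width: 19.7
```

carry_out(
  commands=[
    [0, 0, 0, 0, 0, 0],
    [0, 0, 0, 0, 0, 0],
    [0, 0, 0, 0, 0, 0],
    [0, 0, 0, 0, 0, 0],
    [0, 0, 0, 0, 0, 0],
    [0, 0, 0, 0, 0, 0],
  ],
  grip=0.4,
)

```text
t: 14.52
ee_pos: [539.2, -310.1, 93.4]
orientation: [1.222, 1.202, -1.222]
ft_force: [-0.4, -0.2, 0.5]
width: 52.5
```

```bash
python3 - <<'E'
from h import *
st()
E
```

```text
14.53 [ 539.2 -310.1   93.4] F [-0.4  -0.17  0.55] w 52.5
[[-0.001, 1.0, -0.017], [0.001, -0.017, -1.0], [-1.0, -0.001, -0.001]]
```

Released with clear gaps. I'll raise, move away sideways and look.

carry_out(
  commands=[
    [-0.02, 0, 0, 0, 0, 0],
    [-0.03, 0, 0, 0, 0, 0],
    [-0.04, 0, 0, 0, 0, 0],
    [-0.04, 0, 0, 0, 0, 0],
    [-0.01, -0.03, 0.04, 0, 0, 0],
    [0, -0.03, 0.04, 0, 0, 0],
    [0, -0.02, 0.04, 0, 0, 0],
    [0, 0, 0.04, 0, 0, 0],
  ],
)

```text
t: 15.52
ee_pos: [456.8, -471.9, 251.0]
orientation: [1.217, 1.193, -1.215]
ft_force: [0.6, -1.3, 0.6]
width: 52.7
```

carry_out(
  commands=[
    [0, -0.03, 0.03, 0, 0, 0],
    [0, -0.03, 0.03, 0, 0, 0],
    [0, 0, 0, 0, 0, 0],
    [0, 0, 0, 0, 0, 0],
  ],
)

```text
t: 16.02
ee_pos: [394.2, -536.0, 257.1]
orientation: [1.218, 1.185, -1.217]
ft_force: [-0.1, 0.6, -0.5]
width: 53.0
```

```bash
python3 - <<'E'
from h import *
st();b=snap('side','s6.png');t=snap('top','t6.png')
# expected handle: tip z 53.6 -> handle 87.6..133.6 centred (540,-311)
print('side proj top/bottom',proj(b,[[540,-311,133.6],[540,-311,87.6],[540,-311,110.6]]).round(1),'top',proj(t,[[540,-311,110.6]]).round(1))
for i,n in ((b,'side'),(t,'top')):
    h=cv2.cvtColor(np.asarray(i['pixels']),cv2.COLOR_BGR2HSV);h[...,0]=(h[...,0].astype(int)+10)%180
    m=cv2.inRange(h,(0,110,40),(15,255,255));u,v=proj(i,[[540,-311,110.6]])[0].astype(int);mm=np.zeros_like(m);mm[v-25:v+25,u-20:u+20]=m[v-25:v+25,u-20:u+20]
    k,l,s,c=cv2.connectedComponentsWithStats(mm);print(n,[(s[j],c[j].round(1)) for j in range(1,k) if s[j][4]>8])
P=np.asarray(b['pixels'])[110:200,230:320];T=np.asarray(t['pixels'])[150:240,180:330]
cv2.imwrite('pics/s6.png',np.hstack([cv2.resize(P,(400,400),interpolation=2),cv2.resize(T,(400,400),interpolation=2)]))
E
```

```text
16.02 [ 394.2 -536.   257.1] F [-0.05  0.59 -0.49] w 53.0
[[0.012, 1.0, -0.015], [-0.012, -0.015, -1.0], [-1.0, 0.012, 0.011]]
side proj top/bottom [[281.7 141.9]
 [281.  153.5]
 [281.4 147.7]] top [[293.  193.7]]
side [(array([278, 138,   9,  18, 121], dtype=int32), array([281.7, 146.4]))]
top [(array([288, 190,  11,   7,  64], dtype=int32), array([293.1, 193. ]))]
```

View pics/s6.png

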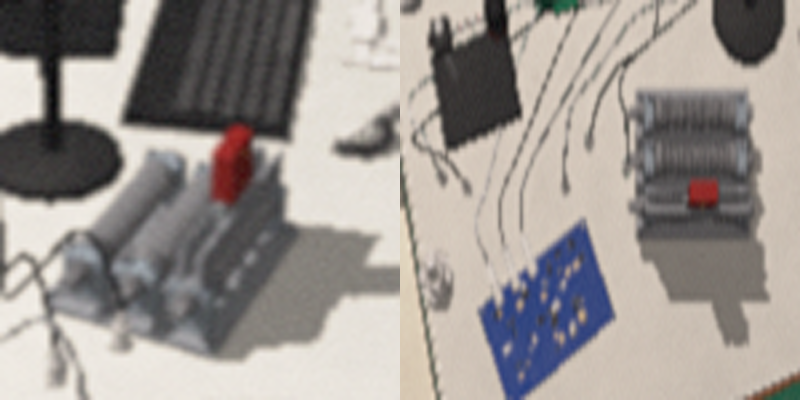

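The red leaf stands upright in the guide. Its centre is within 0.7 px of prediction in the top view. In the side view it reads about 1.3 px high, the same offset the handles showed in the rack. The flange and blue board are unmoved, so I'll hand in.

```bash
python3 -c "
from workcell import ctrl
print(ctrl.close_job())"
```

```text
the job is handed in; nothing more can be done
None
```

The red 8 mm leaf fits the front screw, and I left it standing in the guide at full depth. The job took about 16 s of robot time.

- **Which leaf:** Stripe spacing in the top view read 6 mm for the far screw and 7 mm for the middle one. That pointed to 8 mm for the front screw, so I tried the red leaf first. The ochre and blue leaves were never lowered and stayed in the rack.
- **Feel:** The comb went in between the rails and sank about 4.4 mm below crest height. The tool stopped at z = 94.8 mm, against 94.8 mm expected for full depth. Pressing home read up to 5.6 N. Shifting it both ways along the screw met about 3–4 N with under 0.5 mm of movement.
- **Last pictures:** The leaf is upright and the gripper is clear. The flange and blue board looked unmoved; the micrometer I did not check separately.
- **Disagreement:** In the side view the handle reads 1.3 px (about 5 mm) too high. The handles hanging in the rack showed the same offset, so I took it as measurement bias and trusted the depth and the locked feel.

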